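Level the leaning drawer organiser with its rear screw foot

ROBOT

A 6-joint arm with a two-finger parallel gripper is mounted at the origin on the work surface. World frame = base frame: x ahead of the robot, y to its left, z up, the work surface at z = 0. Lengths are in m, angles in rad, forces in N, time in s.
With the tool pointing down it reaches from about 0.325 to 0.9 m from the base axis. Payload 3.5 kg.
Tool frame: the origin (TCP) lies midway between the tips of the shut fingers; the grasp point (between the pads) lies 19 mm behind it; z points along the fingers, y is the direction in which the jaws open and shut (so a half turn about z gives the same grasp; the last joint's range is limited). The gripper opens to 85 mm and grips with 20 to 120 N. Pads are 22 mm wide; open, the fingers measure 114 mm over their backs; the gripper's body (76 mm by 85 mm) begins 54 mm behind the grasp point. The pads swing forward as they close: fully open they stand 13 mm farther back than shut.
Start: joints at [-1.297, 0.276, -0.026, 1.268, 0, 1.467], TCP at [0.23, -0.581, 0.231] pointing down, gripper open.
Joint ranges: [-3.12, 3.12], [-0.85, 1.88], [-1.08, 1.24], [-1.95, 2.15], [-1.57, 1.53], [-3.14, 3.14]. Speed limits (rad/s): [2.57, 2.57, 3.14, 3.14, 3.14, 3.14].

INTERFACE

Orientations are given as a rotation vector (axis times angle).
In Python, from rig import ctrl, optics gives the robot as it stands.
- The arm moves only by the tool play_rows, never from a script. Its argument "targets" is a list of rows, each a list of 3 entries, a list of its own where there are three numbers: the turn, a rotation vector about the world's x, y, z in rad, then the shift along the world's x, y, z in m, then the closure, from -1 (fully open) to 1 (shut), so that 0 is half open. A call has exactly 5 rows; each row shifts and turns the commanded pose from where the row before left it; what a row does not reach is not made up. A row lasts 1/10 s, in which the tool goes at most 50 mm and 8.59 degrees, less where a joint would pass 70% of its speed; a pose out of reach is approached as far as the arm can. A call with a gripper value outside its range is refused whole. The fingers move at their own pace and stop on an object; the grip force is fixed at half the most. Time passes only in rows, so rows that do not move let the fingers close, or fill a call up. It gives the time, the measured TCP pose, the force and the opening at its end, in the units of the state.
- ctrl.get_state(): the state, without advancing time (a new reading comes with each control period).
- optics.read_camera(name): name is "side" or "top"; returns a dict with "pixels" (384x512x3 uint8, red, green, blue), "fovy" (degrees; the focal length in pixels is half the picture's height over the tangent of half this angle, whatever the lens; pixels are square), "cx", "cy" (the principal point, pixels), "k1" (the pictures are not rectified: a ray, as slopes to the right and down, at radius r is drawn at 1 + k1 r^2 times it, then the intrinsics apply), "rvec" (rotation vector, rad) and "tvec" (3), from world to camera coordinates, as OpenCV has them. Camera axes: x right, y down, z forward; pixel columns grow to the right and rows downward; lengths in m; the calibration is good to about 2 mm. A picture is of the moment at which its call begins. There is no depth.
- ctrl.finish_job(): hands the job in, once; it reports no verdict.
The state is a dict: "time_s": time; "qpos": joint angles; "qvel": joint speeds; "tau": joint torques, N m; "tool_pos": TCP position; "eef_rot": TCP orientation; "wrist_force": force on the tool from outside, world axes, zero at the start; "moment": the same for the moment, N m; "width": finger opening in m.
Only numpy, scipy, OpenCV 4.12 (cv2) and the standard library are available. Lean on these libraries where they do the work, as an engineer would, in place of code of your own. Each camera call takes 0.05 s, during which the arm holds its last target. There are 200 camera calls.

TASK

The drawer organiser leans forward, so its top drawer keeps sliding open: lay the spirit level on its top, front to back and roughly centred, let go of it, and once the bubble has shown the lean turn the knob of the rear levelling foot until the bubble rests between the two lines. Then press straight down on the level with about a kilo of push (around 10 N) and finish while still pressing, with the bubble between the lines; leave the glass tumbler where it stands.

Things in the scene. Friction and masses are not known exactly. Their poses are not given: they have to be found in the camera images.
- organiser_top (a point): Centre of the flat top of a white plastic organiser with three shallow drawers, 142 mm high when level; the top is 220 mm front to back (x) by 250 mm wide (y). Its x axis points to the drawer fronts (away from the robot), its y axis along the width, z up. The organiser rests on two fixed rubber feet under its front edge and one screw foot 185 mm behind this point, so it can only lean forward or back. The top drawer stands 130 mm out of the front.
- level_center (a point): Centre (half-way up) of a box spirit level lying upright on the counter: 200 mm long (x axis), 26 mm wide (y axis), 38 mm high (z axis up), plain aluminium with black end caps, about 0.3 kg, flat sides to grip. A 64 mm long vial lies lengthwise in a 13 mm wide slot in the middle of its top edge, 2 mm below the top of the flanges beside it; the two black lines stand 11 mm either side of the middle.
- bubble (a joint): Place of the 16 mm long air bubble in the vial, in m along the level's x axis from mid-way between the lines; it runs to the higher end, 1.5 mm for each mrad of slope, up to 21 mm either way, and takes 2 s to settle. It is wholly between the lines within 3 mm of zero.
- knob_grip (a point): Centre of the grip of the black round ribbed knob (39 mm diameter, 23 mm high, its top 12 mm above this point) at the top of the vertical screw spindle of the rear levelling foot, 127 mm above the counter, 75 mm behind the organiser's back. It stays at its height when turned. Below it a steel bracket arm, 26 mm wide, reaches from the organiser's back to the spindle 47 mm below this point (its boss to 80 mm above the counter).
- foot (a joint): Angle of the knob in rad. It grows clockwise seen from above, which raises the organiser's back (right-hand thread, 8 mm a turn); anticlockwise lowers it. One rad changes the slope by 4.5 mrad, that is 6.8 mm of bubble on a level laid front to back; stiff friction of 0.08 N m holds it where it is left. The value at which the organiser is level differs from time to time.
- tumbler_center (a point): Middle of a lidded glass tumbler, 76 mm across and 123 mm high, standing on the counter; 55 mm above its underside.
There are look-alikes about, which are no part of the job. There is more than one size of the part that bears level_center; the job needs the middle-sized.

How it is judged:
On the way, in this order (a step that is already met when the one before it is completed fails the run):
1. the level lies on the organiser's top, front to back (within 12 degrees) and its middle within 45 mm of the top's middle, is let go of and at rest, and its bubble stands outside the lines (z of level_center in the frame of organiser_top between 0.015 and 0.023 m and horizontal distance between level_center and organiser_top below 0.045 m and angle between the x axis of level_center and the x axis of organiser_top, either way round below 0.21 rad and contact force between the fingers and level below 0.1 N and linear speed of level below 0.02 m/s and (value of joint bubble above 0.004 m or value of joint bubble below -0.004 m)), for 0.2 s.
2. with the level lying there untouched, the bubble has come to rest between the lines (within 3 mm of the middle) (z of level_center in the frame of organiser_top below 0.023 m and horizontal distance between level_center and organiser_top below 0.05 m and contact force between the fingers and level below 0.1 N and value of joint bubble between -0.003 and 0.003 m and velocity of joint bubble between -0.004 and 0.004 m/s), for 0.3 s.
At the end, for the whole second after the job is handed in: Fingers still press the level on the organiser (6 to 30 N, its weight included), knob untouched; bubble within 3 mm of centre; organiser level within 4 mrad; level front to back within 14 degrees, centred within 50 mm; tumbler within 30 mm of its start (contact force between level and organiser between 6 and 30 N and contact force between the fingers and level above 2 N and value of joint bubble between -0.003 and 0.003 m and angle between organiser_top's own z axis and vertical below 0.004 rad and contact force between the fingers and foot below 0.1 N and z of level_center in the frame of organiser_top between 0.015 and 0.023 m and horizontal distance between level_center and organiser_top below 0.05 m and angle between the x axis of level_center and the x axis of organiser_top, either way round below 0.24 rad and linear speed of level below 0.01 m/s and distance of tumbler_center from where it was at the start of the episode below 0.03 m); the arm keeps its last pose, push and grip.
It fails at once if the level is pressed on the organiser with more than 60 N (contact force between level and organiser above 60 N).
It fails at once if the tumbler is shifted by more than 30 mm or tipped (distance of tumbler_center from where it was at the start of the episode above 0.03 m or angle between tumbler_center's own z axis and vertical above 0.3 rad).
It also fails if it takes over 72 s, if anything falls off the work surface, if the arm or the gripper's body presses on something with over 40 N, if the wrist force passes 120 N, or if a joint passes its speed limit or range.

## Working session

There is one attempt and no reset: what is moved stays moved. The work goes in short steps, Python scripts to look and compute and a tool call to move; the robot and the scene stay as the last step left them, time stands still between calls to the robot, and variables do not carry over. Pictures are saved under pics/ and viewed, about 8 in all and at most 12, crops included, and the job is handed in when it is done.

Besides the shell and the picture viewer there is one more tool, called after "Emit:" as a command line: name --argument value ..., lists and objects as JSON in quotes. play_rows: Moves the arm, as the interface text tells. Its arguments: {"type":"object","properties":{"targets":{"type":"array"}},"required":["targets"]}

```bash
ls; mkdir -p pics
cat > h.py <<'E'
import numpy as np, cv2
from rig import ctrl, optics
def shot(name, fn=None):
    c=optics.read_camera(name)
    if fn: cv2.imwrite('pics/'+fn, c['pixels'][:,:,::-1])
    return c
def cal(c):
    f=c['pixels'].shape[0]/2/np.tan(np.radians(c['fovy'])/2)
    K=np.array([[f,0,c['cx']],[0,f,c['cy']],[0,0,1.]])
    return K,np.array([c['k1'],0,0,0.]),np.array(c['rvec'],float),np.array(c['tvec'],float)
def at(c,uv,z):
    "pixels -> world points at height z"
    K,d,r,t=cal(c); R=cv2.Rodrigues(r)[0]
    p=cv2.undistortPoints(np.array(uv,float).reshape(-1,1,2),K,d).reshape(-1,2)
    D=np.c_[p,np.ones(len(p))]@R; o=-R.T@t
    return o+D*((np.atleast_1d(z)-o[2])/D[:,2])[:,None]
def px(c,P):
    K,d,r,t=cal(c)
    return cv2.projectPoints(np.array(P,float).reshape(-1,1,3),r,t,K,d)[0].reshape(-1,2)
E
python3 - <<'E'
from h import *
s=ctrl.get_state(); print(s)
a=shot('side'); b=shot('top')
for c in (a,b):
    K,d,r,t=cal(c); print(K[0,0],d[0],-cv2.Rodrigues(r)[0].T@t)
cv2.imwrite('pics/a1.png',a['pixels'][:,:,::-1]);cv2.imwrite('pics/b1.png',b['pixels'][:,:,::-1])
E
```

```text
pics
{'time_s': 0.0, 'qpos': array([-1.29741901e+00,  2.77139425e-01, -2.78908004e-02,  1.26800649e+00,
       -2.25740782e-05,  1.46740146e+00]), 'qvel': array([-0.00130387, -0.00037397, -0.00031406, -0.00058165,  0.00021402,
        0.00038341]), 'tau': array([ 1.67712136e-03, -4.45505512e+01,  2.95204031e+01,  1.64768763e-02,
       -7.23709412e-07, -4.98650721e-06]), 'tool_pos': array([ 0.22972511, -0.58040566,  0.23015104]), 'eef_rot': array([-3.08381988e+00, -5.87920289e-01,  3.33834990e-04]), 'wrist_force': array([ 0.39691815, -0.91154009,  0.12612275]), 'moment': array([-0.01280488,  0.00658111,  0.01430573]), 'width': 0.08521580222091037}
407.6093820484897 -0.11704424806423439 [0.23423397 0.88584912 1.02040877]
396.5274662274511 -0.1360895179082976 [0.31027645 0.06441266 1.20081664]
```

View pics/a1.png

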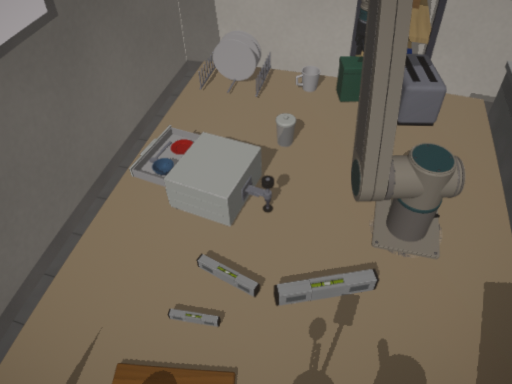

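View pics/b1.png

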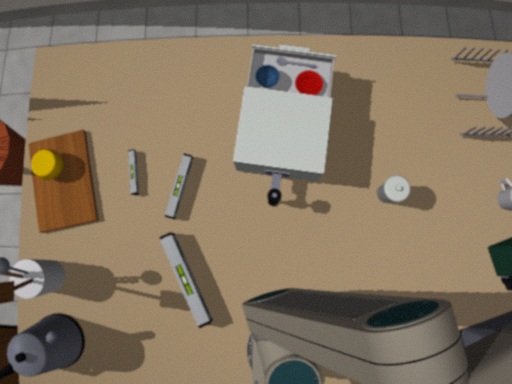

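The pictures show three levels. In the top view they are small (133,172), middle (179,186) and large (186,280). The organiser is at (284,130), its knob at (274,197) and the tumbler at (397,188). I'd choose (179,186), and I'll check it in an enlarged crop alongside the measurements.

Run:
```python
from h import *
c=shot('top'); im=c['pixels'][:,:,::-1]
A=cv2.resize(im[145:225,155:205],None,fx=7,fy=7,interpolation=cv2.INTER_CUBIC)
B=cv2.resize(im[80:210,225:345],None,fx=3.5,fy=3.5,interpolation=cv2.INTER_CUBIC)
out=np.zeros((560,780,3),np.uint8); out[:560,:350]=A; out[:455,355:775]=B
cv2.imwrite('pics/c1.png',out)
for n,e in {'small':[(132,150),(135,193)],'mid':[(187,154),(171,217)],'large':[(167,234),(204,326)]}.items():
    P=at(c,e,.035); print(n,P.round(3).tolist(),np.linalg.norm(P[0]-P[1]))
```

```text
small [[0.605, 0.46, 0.035], [0.472, 0.446, 0.035]] 0.13418570340564867
mid [[0.589, 0.288, 0.035], [0.398, 0.334, 0.035]] 0.19598382779660417
large [[0.348, 0.346, 0.035], [0.08, 0.236, 0.035]] 0.2892507154196926
```

View pics/c1.png

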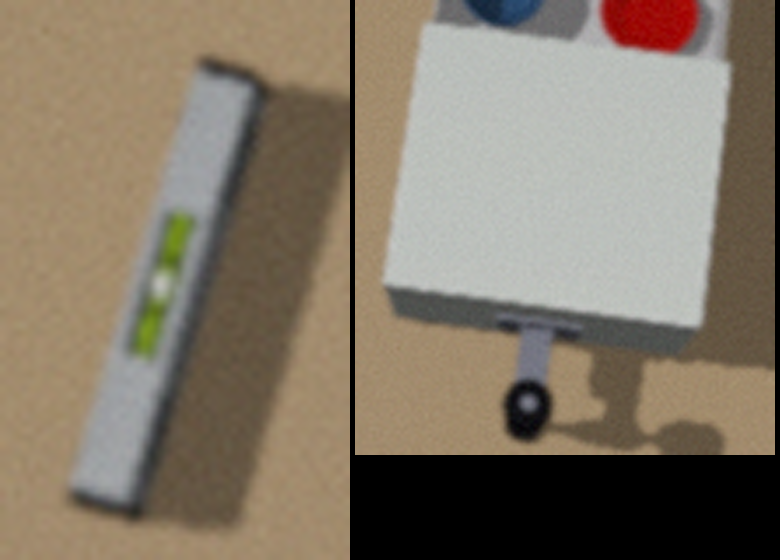

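The crop confirms the middle level: it measures 196 mm (given 200 mm), with the vial centre at crop (162,285). The organiser's top corners and the knob top at crop (529,393) are clear.

Run:
```python
from h import *
c=shot('top')
a=lambda p:[( 155+x/7-.43,145+y/7-.43) for x,y in p]
b=lambda p:[( 225+(x-355)/3.5-.36,80+y/3.5-.36) for x,y in p]
V=at(c,a([(162,285),(180,213),(145,357),(203,65),(72,495)]),.037)
print('level',V.round(4)); d=V[3]-V[4]; print('yaw deg',np.degrees(np.arctan2(d[1],d[0])),'vial',np.degrees(np.arctan2(*(V[1]-V[2])[1::-1])))
T=at(c,b([(423,22),(730,65),(703,327),(386,287)]),.142)
print('top',T.round(4),T.mean(0)); 
for e in (T[0]-T[3],T[1]-T[2],T[0]-T[1],T[3]-T[2]): print(np.linalg.norm(e),np.degrees(np.arctan2(e[1],e[0])))
k=at(c,b([(529,393)]),.139)[0]; print('knob',k, 'dist',np.linalg.norm((k-T.mean(0))[:2]), 'dir',np.degrees(np.arctan2(*(T.mean(0)-k)[1::-1])))
print('tumbler',at(c,[(397,187)],.123))
s=ctrl.get_state(); R=cv2.Rodrigues(s['eef_rot'])[0]; print(R.round(3))
```

```text
level [[0.4929 0.3146 0.037 ]
 [0.524  0.3073 0.037 ]
 [0.4619 0.3215 0.037 ]
 [0.5889 0.2983 0.037 ]
 [0.4033 0.3522 0.037 ]]
yaw deg -16.1951431068708 vial -12.915061890437423
top [[ 0.7579  0.1091  0.142 ]
 [ 0.7181 -0.1374  0.142 ]
 [ 0.5042 -0.1066  0.142 ]
 [ 0.5394  0.1394  0.142 ]] [0.62988853 0.00111648 0.142     ]
0.22064674000225476 -7.902184668652829
0.2161813343551727 -8.184938958547184
0.24965822228297269 80.83502347329691
0.24853288986622743 81.85945133698017
knob [0.4547671  0.02946913 0.139     ] dist 0.1774017716052711 dir -9.1965473302217
tumbler [[ 0.46595342 -0.31346494  0.123     ]]
[[ 0.93   0.368 -0.   ]
 [ 0.368 -0.93   0.001]
 [ 0.    -0.001 -1.   ]]
```

Emit:
play_rows --targets '[[[0, 0, 0.125], [0.013, 0.045, 0], -1], [[0, 0, 0.125], [0.013, 0.045, 0], -1], [[0, 0, 0.125], [0.013, 0.045, 0], -1], [[0, 0, 0.125], [0.013, 0.045, 0], -1], [[0, 0, 0.125], [0.013, 0.045, 0], -1]]'

```text
time_s: 0.7
tool_pos: [0.295, -0.3543, 0.2311]
eef_rot: [-2.752, -1.515, -0.0]
wrist_force: [0.6, -0.2, 0.1]
width: 0.0854
```

Emit:
play_rows --targets '[[[0, 0, 0.125], [0.013, 0.045, 0], -1], [[0, 0, 0.125], [0.013, 0.045, 0], -1], [[0, 0, 0.125], [0.013, 0.045, 0], -1], [[0, 0, 0.125], [0.013, 0.045, 0], -1], [[0, 0, 0.125], [0.013, 0.045, 0], -1]]'

```text
time_s: 1.2
tool_pos: [0.36, -0.1294, 0.2314]
eef_rot: [2.153, 2.287, 0.0]
wrist_force: [1.4, -0.3, 0.4]
width: 0.0853
```

Emit:
play_rows --targets '[[[0, 0, 0.125], [0.013, 0.045, 0], -1], [[0, 0, 0.125], [0.013, 0.045, 0], -1], [[0, 0, 0.125], [0.013, 0.045, 0], -1], [[0, 0, 0.125], [0.013, 0.045, 0], -1], [[0, 0, 0.125], [0.013, 0.045, 0], -1]]'

```text
time_s: 1.7
tool_pos: [0.425, 0.0959, 0.2314]
eef_rot: [1.344, 2.839, 0.0]
wrist_force: [0.8, -0.3, 0.8]
width: 0.0855
```

Emit:
play_rows --targets '[[[0, 0, 0.125], [0.013, 0.045, -0.02], -1], [[0, 0, 0.125], [0.013, 0.045, -0.02], -1], [[0, 0, 0.125], [0.013, 0.045, -0.03], -1], [[0, 0, 0.125], [0.013, 0.045, -0.03], -1], [[0, 0, 0.125], [0.013, 0.045, -0.03], -1]]'

```text
time_s: 2.2
tool_pos: [0.4856, 0.3055, 0.11]
eef_rot: [0.406, 3.115, -0.0]
wrist_force: [0.5, 0.1, -0.2]
width: 0.0856
```

Emit:
play_rows --targets '[[[0, 0, 0], [0.003, -0.005, -0.03], -1], [[0, 0, 0], [0, 0, -0.03], -1], [[0, 0, 0], [0, 0, -0.02], -1], [[0, 0, 0], [0, 0, -0.009], -1], [[0, 0, 0], [0, 0, 0], -1]]'

```text
time_s: 2.7
tool_pos: [0.4872, 0.2979, 0.0207]
eef_rot: [-0.414, -3.111, 0.003]
wrist_force: [-0.7, 0.3, 0.2]
width: 0.0852
```

Emit:
play_rows --targets '[[[0, 0, 0], [0, 0, 0], 1], [[0, 0, 0], [0, 0, 0], 1], [[0, 0, 0], [0, 0, 0], 1], [[0, 0, 0], [0, 0, 0], 1], [[0, 0, 0], [0, 0, 0], 1]]'

```text
time_s: 3.2
tool_pos: [0.4905, 0.2997, 0.0241]
eef_rot: [0.414, 3.111, 0.004]
wrist_force: [0.8, 2.2, 5.4]
width: 0.0243
```

Emit:
play_rows --targets '[[[0, 0, 0], [0, 0, 0], 1], [[0, 0, 0], [0, 0, 0], 1], [[0, 0, 0], [0, 0, 0], 1], [[0, 0, 0], [0, 0, 0], 1], [[0, 0, 0], [0, 0, 0], 1]]'

```text
time_s: 3.7
tool_pos: [0.4905, 0.2997, 0.0241]
eef_rot: [0.414, 3.111, 0.004]
wrist_force: [1.5, 2.4, 5.3]
width: 0.0246
```

Emit:
play_rows --targets '[[[0, 0, 0], [0, 0, 0.02], 1], [[0, 0, 0], [0, 0, 0.04], 1], [[0, 0, 0], [0, 0, 0.05], 1], [[0, 0, 0], [0, 0, 0.05], 1], [[0, 0, 0], [0, 0, 0.04], 1]]'

```text
time_s: 4.2
tool_pos: [0.4878, 0.2977, 0.2239]
eef_rot: [-0.415, -3.114, 0.003]
wrist_force: [1.2, 0.1, -3.9]
width: 0.0243
```

Run:
```python
from h import *
c=shot('top');s=shot('side')
print(ctrl.get_state())
def crop(c,P,w,f):
    u,v=px(c,[P])[0].astype(int); print(u,v); im=c['pixels'][:,:,::-1]; u=max(u-w,0);v=max(v-w,0)
    return cv2.resize(im[v:v+2*w,u:u+2*w],(390,390),interpolation=cv2.INTER_CUBIC)
cv2.imwrite('pics/d1.png',np.hstack([crop(c,(.493,.315,.2),60,0),crop(s,(.493,.315,.2),60,0)]))
```

```text
{'time_s': 4.3, 'qpos': array([ 4.35482245e-01,  1.83734521e-01, -1.49283243e-01,  1.22689586e+00,
       -1.20962119e-03,  7.00412864e-01]), 'qvel': array([-0.00076684,  0.05069278, -0.09811554, -0.06431777,  0.00145232,
       -0.00168808]), 'tau': array([ 1.78626892e-01, -4.07157326e+01,  2.91846889e+01,  1.00337885e+00,
        4.07067389e-03, -1.18416828e-06]), 'tool_pos': array([0.49181648, 0.29958021, 0.22871494]), 'eef_rot': array([0.41364743, 3.10432089, 0.00756974]), 'wrist_force': array([ 1.63667428,  0.40447059, -2.79576364]), 'moment': array([ 0.07241257, -0.10010461,  0.01219017]), 'width': 0.024665739077050358}
164 175
222 236
```

View pics/d1.png

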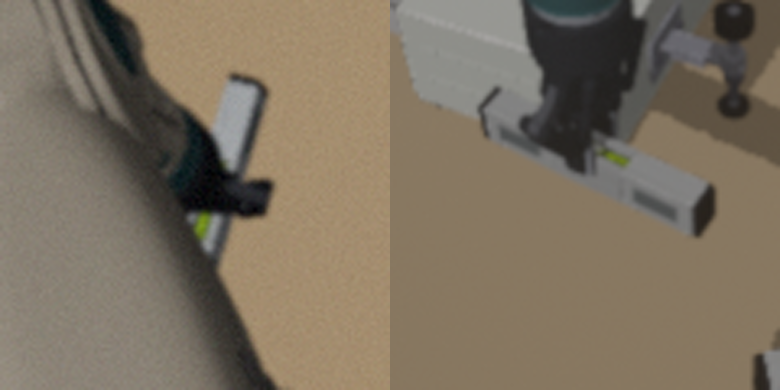

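The level is held and lies horizontal. In the side half of the crop its ends are near (497,88) and (713,184), and the fingers are at about (580,150), so the grip is slightly off-middle. I'll work out the offset of the level from the tool.

Run:
```python
from h import *
s=optics.read_camera('side');c=optics.read_camera('top')
g=lambda p,u,v:[(u-60+x*120/390-.35,v-60+y*120/390-.35) for x,y in p]
P=at(s,g([(497-390,88),(714-390,183),(630-390,158)],222,236),.243); print(P.round(4),np.linalg.norm(P[0]-P[1]),P[:2].mean(0))
Q=at(c,g([(232,75),(267,88)],164,175),.243); print(Q.round(4))
st=ctrl.get_state(); print(st['tool_pos'],st['eef_rot'],st['wrist_force']); R=cv2.Rodrigues(st['eef_rot'])[0];print(R.round(3))
```

```text
[[0.582  0.2602 0.243 ]
 [0.392  0.309  0.243 ]
 [0.4591 0.3017 0.243 ]] 0.1960932694012679 [0.48700342 0.28458959 0.243     ]
[[0.5816 0.2794 0.243 ]
 [0.5706 0.2518 0.243 ]]
[0.48817572 0.29798067 0.22211873] [ 4.14907784e-01  3.11385678e+00 -1.41494908e-03] [-0.30345139 -0.35976115 -5.25902719]
[[-0.965  0.262  0.   ]
 [ 0.262  0.965 -0.001]
 [-0.    -0.001 -1.   ]]
```

Emit:
play_rows --targets '[[[0, 0, 0.01], [0.008, -0.018, 0.004], 1], [[0, 0, 0.011], [0.013, -0.027, 0], 1], [[0, 0, 0.011], [0.013, -0.027, 0], 1], [[0, 0, 0.011], [0.013, -0.027, 0], 1], [[0, 0, 0.011], [0.013, -0.027, 0], 1]]'

```text
time_s: 4.9
tool_pos: [0.546, 0.1707, 0.222]
eef_rot: [-0.329, -3.117, 0.005]
wrist_force: [0.5, 0.7, -5.0]
width: 0.0246
```

Emit:
play_rows --targets '[[[0, 0, 0.011], [0.013, -0.027, 0], 1], [[0, 0, 0.011], [0.013, -0.027, 0], 1], [[0, 0, 0.011], [0.013, -0.027, 0], 1], [[0, 0, 0.011], [0.013, -0.027, 0], 1], [[0, 0, 0.011], [0.013, -0.027, 0], 1]]'

```text
time_s: 5.4
tool_pos: [0.6109, 0.0362, 0.2217]
eef_rot: [-0.243, -3.124, 0.001]
wrist_force: [1.2, -0.2, -3.9]
width: 0.0243
```

Emit:
play_rows --targets '[[[0, 0, 0], [0.012, -0.027, 0], 1], [[0, 0, 0], [0.005, -0.009, -0.01], 1], [[0, 0, 0], [0, 0, -0.02], 1], [[0, 0, 0], [0, 0, -0.01], 1], [[0, 0, 0], [0, 0, 0], 1]]'

```text
time_s: 5.9
tool_pos: [0.6266, 0.0023, 0.1813]
eef_rot: [-0.243, -3.122, -0.0]
wrist_force: [-0.7, 0.5, -5.1]
width: 0.0243
```

Emit:
play_rows --targets '[[[0, 0, 0], [0, 0, 0], 1], [[0, 0, 0], [0, 0, 0], 1], [[0, 0, 0], [0, 0, 0], 1], [[0, 0, 0], [0, 0, 0], 1], [[0, 0, 0], [0, 0, 0], 1]]'

```text
time_s: 6.4
tool_pos: [0.6309, 0.0016, 0.1869]
eef_rot: [0.244, 3.131, -0.0]
wrist_force: [1.0, 0.0, -3.6]
width: 0.0243
```

Run:
```python
from h import *
s=optics.read_camera('side')
u,v=px(s,[(.63,0,.16)])[0].astype(int);print(u,v)
cv2.imwrite('pics/e1.png',cv2.resize(s['pixels'][v-70:v+70,u-90:u+90,::-1],None,fx=4,fy=4,interpolation=cv2.INTER_CUBIC))
st=ctrl.get_state(); print(st['tool_pos'],st['eef_rot'],st['wrist_force'],st['time_s'])
```

```text
213 157
[0.63078794 0.00160211 0.18666304] [ 2.44237110e-01  3.13120039e+00 -4.38062036e-05] [ 0.62588114 -0.07029385 -3.70875532] 6.45
```

View pics/e1.png

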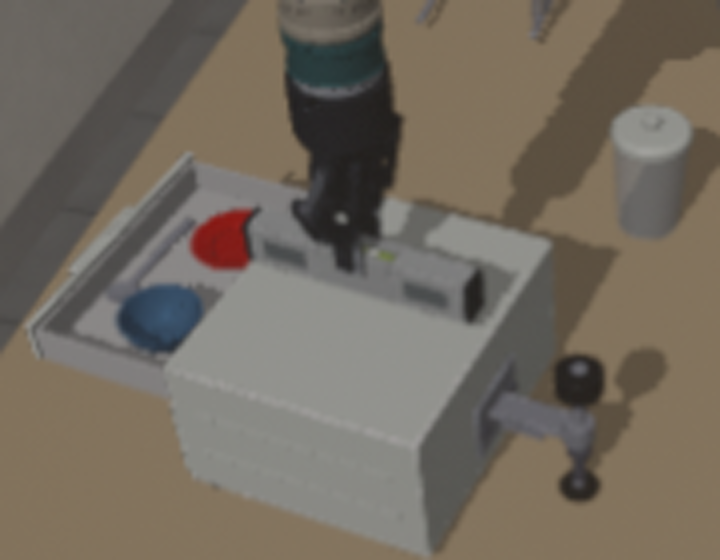

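The level hangs about 20 mm above the top, centred and roughly parallel to its side edges. The knob top is at crop (579,368). I'll lower it now.

Emit:
play_rows --targets '[[[0, 0, 0], [0, 0, -0.008], 1], [[0, 0, 0], [0, 0, -0.007], 1], [[0, 0, 0], [0, 0, -0.003], 1], [[0, 0, 0], [0, 0, 0], 1], [[0, 0, 0], [0, 0, 0], 1]]'

```text
time_s: 6.95
tool_pos: [0.6305, 0.0016, 0.1678]
eef_rot: [-0.244, -3.132, -0.0]
wrist_force: [-0.2, -0.2, -4.1]
width: 0.0247
```

Emit:
play_rows --targets '[[[0, 0, 0], [0, 0, -0.001], 1], [[0, 0, 0], [0, 0, 0], 1], [[0, 0, 0], [0, 0, 0], 1], [[0, 0, 0], [0, 0, 0], 1], [[0, 0, 0], [0, 0, 0], 1]]'

```text
time_s: 7.45
tool_pos: [0.6308, 0.0015, 0.1673]
eef_rot: [0.244, 3.132, -0.0]
wrist_force: [0.8, 0.4, -2.9]
width: 0.0245
```

Run:
```python
from h import *
s=optics.read_camera('side')
k=at(s,[(213-90+579/4-.4,157-70+368/4-.4)],.139); print('knob',k)
st=ctrl.get_state(); print(st['tool_pos'],st['eef_rot'],st['wrist_force'],st['time_s'])
```

```text
knob [[0.44704443 0.02884515 0.139     ]]
[0.6307597  0.00151496 0.16730013] [ 2.44449567e-01  3.13157545e+00 -6.92662506e-05] [ 0.31882568 -0.12264205 -2.00897129] 7.5
```

Emit:
play_rows --targets '[[[0, 0, 0], [0, 0, -0.001], 1], [[0, 0, 0], [0, 0, 0], 1], [[0, 0, 0], [0, 0, 0], 1], [[0, 0, 0], [0, 0, 0], 1], [[0, 0, 0], [0, 0, 0], 1]]'

```text
time_s: 8.0
tool_pos: [0.6308, 0.0015, 0.1669]
eef_rot: [0.244, 3.131, -0.0]
wrist_force: [-1.4, -1.9, 5.8]
width: 0.0248
```

Emit:
play_rows --targets '[[[0, 0, 0], [0, 0, 0], -1], [[0, 0, 0], [0, 0, 0], -1], [[0, 0, 0], [0, 0, 0], -1], [[0, 0, 0], [0, 0, 0], -1], [[0, 0, 0], [0, 0, 0], -1]]'

```text
time_s: 8.5
tool_pos: [0.6305, 0.0016, 0.1659]
eef_rot: [-0.244, -3.132, -0.0]
wrist_force: [0.6, -0.0, -0.4]
width: 0.0857
```

Emit:
play_rows --targets '[[[0, 0, 0], [0, 0, 0.01], -1], [[0, 0, 0], [0, 0, 0.02], -1], [[0, 0, 0], [0, 0, 0.03], -1], [[0, 0, 0], [0, 0, 0.03], -1], [[0, 0, 0], [0, 0, 0.01], -1]]'

```text
time_s: 9.0
tool_pos: [0.6327, 0.0014, 0.2709]
eef_rot: [0.244, 3.125, -0.0]
wrist_force: [0.3, -0.1, 0.4]
width: 0.0854
```

Emit:
play_rows --targets '[[[0, 0, 0], [-0.03, 0.005, 0], -1], [[0, 0, 0], [-0.04, 0.006, 0], -1], [[0, 0, 0], [-0.04, 0.006, 0], -1], [[0, 0, 0], [-0.04, 0.006, 0], -1], [[0, 0, 0], [-0.03, 0.004, 0], -1]]'

```text
time_s: 9.5
tool_pos: [0.4477, 0.029, 0.2654]
eef_rot: [-0.244, -3.13, -0.0]
wrist_force: [0.7, -0.1, 1.1]
width: 0.0855
```

Emit:
play_rows --targets '[[[0, 0, 0], [0, 0, 0], -1], [[0, 0, 0], [0, 0, 0], -1], [[0, 0, 0], [0, 0, 0], -1], [[0, 0, 0], [0, 0, 0], -1], [[0, 0, 0], [0, 0, 0], -1]]'

```text
time_s: 10.0
tool_pos: [0.4514, 0.0284, 0.266]
eef_rot: [-0.245, -3.132, -0.0]
wrist_force: [0.2, 0.4, -0.2]
width: 0.085
```

Run:
```python
from h import *
s=optics.read_camera('side');c=optics.read_camera('top')
def crop(c,P,w):
    u,v=px(c,[P])[0].astype(int); print(u,v)
    return cv2.resize(c['pixels'][v-w:v+w,u-w:u+w,::-1],(390,390),interpolation=cv2.INTER_CUBIC)
cv2.imwrite('pics/f1.png',np.hstack([crop(c,(.60,0,.18),50),crop(s,(.60,0,.18),50)]))
st=ctrl.get_state(); print(st['qpos'],st['tool_pos'],st['eef_rot'],st['wrist_force'],st['time_s'])
```

```text
284 135
221 154
[-8.02281638e-02 -5.18666748e-02 -3.23889675e-01  1.29913498e+00
  2.51845849e-05  7.57000740e-02] [0.45107312 0.02844888 0.26597248] [-2.44655291e-01 -3.13168906e+00 -4.08412015e-05] [ 0.14216118  0.34799333 -0.28346373] 10.1
```

View pics/f1.png

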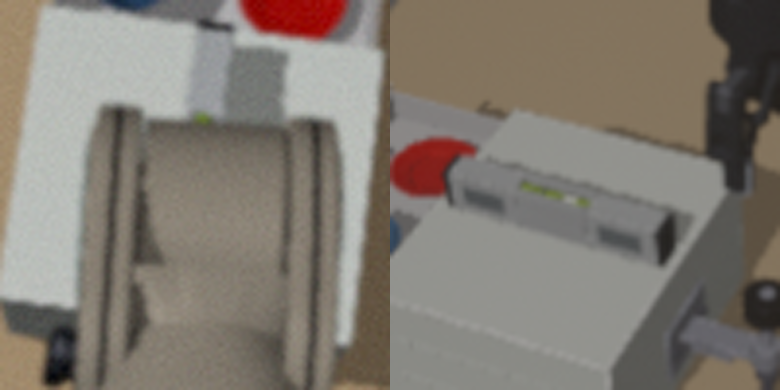

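The level lies on the organiser and is let go. In the side half of the crop (vial 520–590) the bubble sits near (575,200), at the rear end, so the back is high and the knob must go anticlockwise by about 2.5–3 rad. Both views put the knob at (0.447, 0.029). Next I'll go down onto it and grip.

Emit:
play_rows --targets '[[[0, 0, 0], [-0.004, 0, -0.02], -1], [[0, 0, 0], [0, 0, -0.04], -1], [[0, 0, 0], [0, 0, -0.04], -1], [[0, 0, 0], [0, 0, -0.035], -1], [[0, 0, 0], [0, 0, -0.019], -1]]'

```text
time_s: 10.6
tool_pos: [0.4444, 0.0287, 0.109]
eef_rot: [-0.244, -3.127, 0.0]
wrist_force: [-1.1, 1.0, -0.4]
width: 0.0853
```

Emit:
play_rows --targets '[[[0, 0, 0], [0, 0, 0], -1], [[0, 0, 0], [0, 0, 0], -1], [[0, 0, 0], [0, 0, 0], -1], [[0, 0, 0], [0, 0, 0], -1], [[0, 0, 0], [0, 0, 0], -1]]'

```text
time_s: 11.1
tool_pos: [0.4477, 0.0285, 0.1134]
eef_rot: [0.244, 3.129, -0.0]
wrist_force: [0.8, 0.3, -1.0]
width: 0.0855
```

```bash
cat >> h.py <<'E'
def bub(c=None):
    "side view: greenness profile along the vial + enlarged crop"
    c=c or optics.read_camera('side')
    u,v=px(c,[(.628,.002,.18)])[0].astype(int)
    return c,cv2.resize(c['pixels'][v-20:v+20,u-26:u+26,::-1],None,fx=10,fy=10,interpolation=cv2.INTER_CUBIC),(u-26,v-20)
E
python3 - <<'E'
from h import *
c,im,o=bub(); print(o)
u,v=px(c,[(.447,.029,.127)])[0].astype(int)
k=cv2.resize(c['pixels'][v-40:v+40,u-26:u+26,::-1],(260,400),interpolation=cv2.INTER_CUBIC)
cv2.imwrite('pics/g1.png',np.hstack([im,k]))
st=ctrl.get_state(); print(st['qpos'],st['tool_pos'],st['eef_rot'],st['wrist_force'],st['time_s'])
E
```

```text
(np.int64(187), np.int64(133))
[-8.07731846e-02  6.15990531e-02 -5.51768439e-01  9.55341426e-01
 -1.39015724e-05  7.49661979e-02] [0.44740994 0.0284894  0.11314382] [ 2.44225338e-01  3.12999161e+00 -3.13358503e-05] [-0.02295499  0.29858434 -0.21953112] 11.15
```

View pics/g1.png

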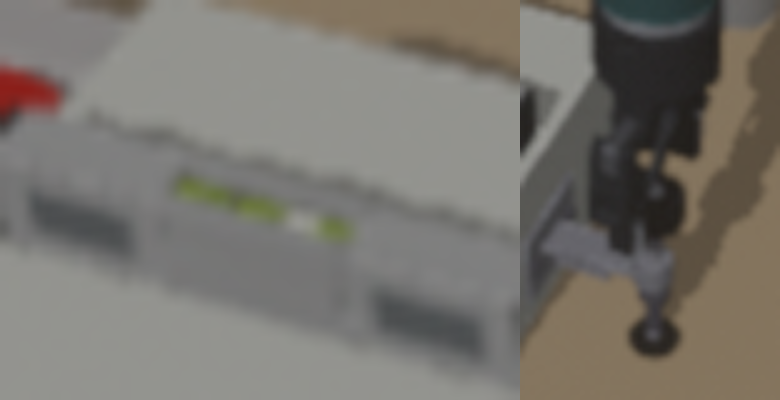

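The enlarged vial runs from (175,185) to (352,235), with one line at (237,203) and the bubble at (302,220), so the bubble is about 13.5 mm to the rear. That needs about 2 rad anticlockwise. The right-hand crop shows the open fingers astride the knob at (655,205), so I'll close them.

Emit:
play_rows --targets '[[[0, 0, 0], [0, 0, 0], 1], [[0, 0, 0], [0, 0, 0], 1], [[0, 0, 0], [0, 0, 0], 1], [[0, 0, 0], [0, 0, 0], 1], [[0, 0, 0], [0, 0, 0], 1]]'

```text
time_s: 11.65
tool_pos: [0.4471, 0.0316, 0.1131]
eef_rot: [0.242, 3.131, 0.013]
wrist_force: [-1.6, 9.2, 6.1]
width: 0.0373
```

Emit:
play_rows --targets '[[[0, 0, 0], [0, 0, 0], 1], [[0, 0, 0], [0, 0, 0], 1], [[0, 0, 0], [0, 0, 0], 1], [[0, 0, 0.05], [0, 0, 0], 1], [[0, 0, 0.05], [0, 0, 0], 1]]'

```text
time_s: 12.15
tool_pos: [0.4471, 0.0315, 0.1131]
eef_rot: [0.082, 3.139, 0.012]
wrist_force: [-0.9, 8.3, 6.3]
width: 0.0376
```

Emit:
play_rows --targets '[[[0, 0, 0.1], [0, 0, 0], 1], [[0, 0, 0.1], [0, 0, 0], 1], [[0, 0, 0.1], [0, 0, 0], 1], [[0, 0, 0.1], [0, 0, 0], 1], [[0, 0, 0.1], [0, 0, 0], 1]]'

```text
time_s: 12.65
tool_pos: [0.4471, 0.0311, 0.1131]
eef_rot: [-0.699, 3.06, 0.01]
wrist_force: [0.5, 7.6, 5.5]
width: 0.0373
```

Run:
```python
from h import *
c,im,o=bub(); cv2.imwrite('pics/g2.png',im)
hsv=cv2.cvtColor(im,cv2.COLOR_BGR2HSV)
for x in range(165,366,8): # along vial line in the crop
    y=int(185+(x-175)*50/177); p=im[y-4:y+5,x-3:x+4].reshape(-1,3).mean(0); print(x,p.round().astype(int).tolist(),end=' ')
st=ctrl.get_state(); print(st['qpos'],st['tool_pos'],st['eef_rot'],st['wrist_force'],st['moment'],st['width'],st['time_s'])
```

```text
165 [122, 125, 124] 173 [108, 118, 116] 181 [82, 115, 109] 189 [70, 116, 107] 197 [73, 117, 107] 205 [75, 114, 106] 213 [69, 111, 102] 221 [70, 113, 103] 229 [74, 109, 101] 237 [70, 104, 96] 245 [66, 110, 101] 253 [73, 118, 109] 261 [76, 120, 110] 269 [75, 116, 107] 277 [82, 114, 108] 285 [108, 125, 122] 293 [133, 140, 140] 301 [141, 146, 146] 309 [133, 143, 143] 317 [114, 136, 132] 325 [89, 125, 117] 333 [79, 121, 111] 341 [77, 119, 109] 349 [87, 119, 112] 357 [106, 122, 118] 365 [121, 125, 124] [-0.07960315  0.06186676 -0.55168286  0.95642715  0.00697627 -0.53229545] [0.44713793 0.03107386 0.11306662] [-0.70438495  3.05863381  0.01005242] [-0.90741764  7.02768499  5.78315514] [1.71458382 0.36943037 0.09801798] 0.03738749133734552 12.7
```

Emit:
play_rows --targets '[[[0, 0, 0.1], [0, 0.001, 0], 1], [[0, 0, 0.1], [0, 0.001, 0], 1], [[0, 0, 0.1], [0, 0, 0], 1], [[0, 0, 0.1], [0, 0, 0], 1], [[0, 0, 0.1], [0, 0, 0], 1]]'

```text
time_s: 13.2
tool_pos: [0.4474, 0.0308, 0.1131]
eef_rot: [-1.433, 2.794, 0.001]
wrist_force: [1.2, -0.5, 4.9]
width: 0.0375
```

Emit:
play_rows --targets '[[[0, 0, 0.1], [0, 0, 0], 1], [[0, 0, 0.1], [0, 0, 0], 1], [[0, 0, 0.1], [0, 0, 0], 1], [[0, 0, 0], [0, 0, 0], 1], [[0, 0, 0], [0, 0, 0], 1]]'

```text
time_s: 13.7
tool_pos: [0.4476, 0.0306, 0.1131]
eef_rot: [-1.827, 2.553, -0.001]
wrist_force: [1.7, -1.2, 6.0]
width: 0.0369
```

Emit:
play_rows --targets '[[[0, 0, 0], [0, 0, 0], 1], [[0, 0, 0], [0, 0, 0], 1], [[0, 0, 0], [0, 0, 0], 1], [[0, 0, 0], [0, 0, 0], 1], [[0, 0, 0], [0, 0, 0], 1]]'

```text
time_s: 14.2
tool_pos: [0.4476, 0.0306, 0.1131]
eef_rot: [-1.827, 2.553, -0.001]
wrist_force: [1.9, 0.5, 5.4]
width: 0.0372
```

Emit:
play_rows --targets '[[[0, 0, 0], [0, 0, 0], 1], [[0, 0, 0], [0, 0, 0], 1], [[0, 0, 0], [0, 0, 0], 1], [[0, 0, 0], [0, 0, 0], 1], [[0, 0, 0], [0, 0, 0], 1]]'

```text
time_s: 14.7
tool_pos: [0.4476, 0.0306, 0.1131]
eef_rot: [-1.827, 2.553, -0.001]
wrist_force: [1.7, -0.3, 5.6]
width: 0.0372
```

Emit:
play_rows --targets '[[[0, 0, 0], [0, 0, 0], 1], [[0, 0, 0], [0, 0, 0], 1], [[0, 0, 0], [0, 0, 0], 1], [[0, 0, 0], [0, 0, 0], 1], [[0, 0, 0], [0, 0, 0], 1]]'

```text
time_s: 15.2
tool_pos: [0.4476, 0.0306, 0.1131]
eef_rot: [-1.827, 2.553, -0.001]
wrist_force: [1.2, -0.8, 5.5]
width: 0.0374
```

```bash
cat >> h.py <<'E'
def prof():
    c,im,o=bub(); b=np.array([im[int(185+(x-175)*50/177)-4:int(185+(x-175)*50/177)+5,x-3:x+4].reshape(-1,3).mean(0) for x in range(165,366,4)])
    xs=np.arange(165,366,4); w=np.clip(b[:,0]-95,0,None)*((xs>182)&(xs<346))
    print('blue',dict(zip(xs.tolist(),b[:,0].round().astype(int).tolist())),'bubble x',(w*xs).sum()/w.sum(),'mm',(( w*xs).sum()/w.sum()-265)*64/177)
    st=ctrl.get_state(); print(st['qpos'][5],st['tool_pos'],st['wrist_force'],st['moment'],st['time_s'])
    return im
E
python3 - <<'E'
from h import *
prof()
E
```

```text
blue {165: 123, 169: 117, 173: 108, 177: 95, 181: 83, 185: 74, 189: 71, 193: 72, 197: 71, 201: 70, 205: 69, 209: 67, 213: 66, 217: 67, 221: 70, 225: 75, 229: 76, 233: 76, 237: 73, 241: 69, 245: 67, 249: 68, 253: 74, 257: 85, 261: 97, 265: 110, 269: 122, 273: 131, 277: 136, 281: 136, 285: 134, 289: 130, 293: 122, 297: 109, 301: 95, 305: 81, 309: 72, 313: 67, 317: 65, 321: 67, 325: 71, 329: 75, 333: 76, 337: 75, 341: 71, 345: 72, 349: 79, 353: 92, 357: 105, 361: 115, 365: 122} bubble x 280.7461229178633 mm 5.693513371430804
-1.3185507352823784 [0.44757396 0.03064232 0.11308206] [ 0.65253072 -0.42670768  6.37482507] [0.31472762 0.62991273 0.11754801] 15.25
```

Emit:
play_rows --targets '[[[0, 0, 0.1], [0, 0, 0], 1], [[0, 0, 0.1], [0, 0, 0], 1], [[0, 0, 0.1], [0, 0, 0], 1], [[0, 0, 0.1], [0, 0, 0], 1], [[0, 0, 0.1], [0, 0, 0], 1]]'

```text
time_s: 15.75
tool_pos: [0.448, 0.0305, 0.1131]
eef_rot: [-2.406, 2.018, -0.003]
wrist_force: [3.6, 1.2, 4.2]
width: 0.0374
```

Emit:
play_rows --targets '[[[0, 0, 0.1], [0, 0, 0], 1], [[0, 0, 0.1], [0, 0, 0], 1], [[0, 0, 0], [0, 0, 0], 1], [[0, 0, 0], [0, 0, 0], 1], [[0, 0, 0], [0, 0, 0], 1]]'

```text
time_s: 16.25
tool_pos: [0.4482, 0.0305, 0.1131]
eef_rot: [-2.591, 1.773, -0.004]
wrist_force: [4.2, 1.9, 6.4]
width: 0.0373
```

Emit:
play_rows --targets '[[[0, 0, 0], [0, 0, 0], 1], [[0, 0, 0], [0, 0, 0], 1], [[0, 0, 0], [0, 0, 0], 1], [[0, 0, 0], [0, 0, 0], 1], [[0, 0, 0], [0, 0, 0], 1]]'

```text
time_s: 16.75
tool_pos: [0.4482, 0.0305, 0.1131]
eef_rot: [-2.591, 1.773, -0.004]
wrist_force: [4.2, 2.4, 4.9]
width: 0.0375
```

Emit:
play_rows --targets '[[[0, 0, 0], [0, 0, 0], 1], [[0, 0, 0], [0, 0, 0], 1], [[0, 0, 0], [0, 0, 0], 1], [[0, 0, 0], [0, 0, 0], 1], [[0, 0, 0], [0, 0, 0], 1]]'

```text
time_s: 17.25
tool_pos: [0.4482, 0.0305, 0.1131]
eef_rot: [-2.591, 1.773, -0.004]
wrist_force: [4.8, 2.7, 4.7]
width: 0.0371
```

Emit:
play_rows --targets '[[[0, 0, 0], [0, 0, 0], 1], [[0, 0, 0], [0, 0, 0], 1], [[0, 0, 0], [0, 0, 0], 1], [[0, 0, 0], [0, 0, 0], 1], [[0, 0, 0], [0, 0, 0], 1]]'

```text
time_s: 17.75
tool_pos: [0.4482, 0.0305, 0.1131]
eef_rot: [-2.591, 1.773, -0.004]
wrist_force: [4.1, 1.6, 5.7]
width: 0.0373
```

Run:
```python
from h import *
prof()
```

```text
blue {165: 125, 169: 121, 173: 114, 177: 102, 181: 89, 185: 78, 189: 74, 193: 72, 197: 70, 201: 68, 205: 67, 209: 66, 213: 68, 217: 70, 221: 71, 225: 73, 229: 74, 233: 75, 237: 75, 241: 75, 245: 80, 249: 91, 253: 107, 257: 122, 261: 133, 265: 140, 269: 143, 273: 140, 277: 133, 281: 123, 285: 110, 289: 96, 293: 84, 297: 75, 301: 72, 305: 70, 309: 67, 313: 67, 317: 67, 321: 70, 325: 73, 329: 76, 333: 77, 337: 75, 341: 71, 345: 67, 349: 70, 353: 78, 357: 90, 361: 103, 365: 115} bubble x 269.18043188483074 mm 1.511568591125239
-2.0175151159605096 [0.44820197 0.03052272 0.11309113] [5.02221874 2.45864287 5.24820992] [-0.03322549  0.25425336  0.10522907] 17.8
```

Emit:
play_rows --targets '[[[0, 0, 0.05], [0, 0, 0], 1], [[0, 0, 0], [0, 0, 0], 1], [[0, 0, 0], [0, 0, 0], -1], [[0, 0, 0], [0, 0, 0], -1], [[0, 0, 0], [0, 0, 0], -1]]'

```text
time_s: 18.3
tool_pos: [0.4452, 0.0306, 0.1113]
eef_rot: [2.636, -1.706, -0.003]
wrist_force: [0.4, 0.2, -0.2]
width: 0.0786
```

Emit:
play_rows --targets '[[[0, 0, 0], [0, 0, 0], -1], [[0, 0, 0], [0, 0, 0.02], -1], [[0, 0, 0], [0, 0, 0.04], -1], [[0, 0, 0], [0, 0, 0.04], -1], [[0, 0, 0], [0, 0, 0.04], -1]]'

```text
time_s: 18.8
tool_pos: [0.4457, 0.0306, 0.2531]
eef_rot: [2.638, -1.705, -0.002]
wrist_force: [1.4, 0.6, -0.2]
width: 0.0857
```

Emit:
play_rows --targets '[[[0, 0, -0.11], [0, 0, 0.02], 1], [[0, 0, -0.11], [0, 0, 0], 1], [[0, 0, -0.11], [0, 0, 0], 1], [[0, 0, -0.11], [0, 0, 0], 1], [[0, 0, -0.11], [0, 0, 0], 1]]'

```text
time_s: 19.3
tool_pos: [0.4461, 0.0305, 0.2719]
eef_rot: [2.07, -2.362, -0.001]
wrist_force: [0.1, -0.3, -0.4]
width: 0.0126
```

Emit:
play_rows --targets '[[[0, 0, 0], [0, 0, 0], 1], [[0, 0, 0], [0, 0, 0], 1], [[0, 0, 0], [0, 0, 0], 1], [[0, 0, 0], [0, 0, 0], 1], [[0, 0, 0], [0, 0, 0], 1]]'

```text
time_s: 19.8
tool_pos: [0.4465, 0.0306, 0.2721]
eef_rot: [2.077, -2.357, -0.0]
wrist_force: [0.2, 0.6, -0.2]
width: 0.0003
```

Run:
```python
from h import *
im=prof(); c,_,o=bub()
P=at(c,[(o[0]+x/10-.45,o[1]+y/10-.45) for x,y in ((179,186),(358,236))],.178); print(P,P.mean(0),np.linalg.norm(P[0]-P[1]))
u,v=px(c,[(.58,0,.18)])[0].astype(int)
k=cv2.resize(c['pixels'][v-45:v+45,u-60:u+60,::-1],(533,400),interpolation=cv2.INTER_CUBIC)
cv2.imwrite('pics/h1.png',np.hstack([im[:,160:400],k])); print(u,v,ctrl.get_state()['eef_rot'],ctrl.get_state()['width'])
```

```text
blue {165: 125, 169: 121, 173: 114, 177: 102, 181: 88, 185: 77, 189: 72, 193: 71, 197: 69, 201: 68, 205: 66, 209: 66, 213: 67, 217: 69, 221: 71, 225: 73, 229: 74, 233: 75, 237: 77, 241: 80, 245: 88, 249: 100, 253: 115, 257: 128, 261: 136, 265: 141, 269: 142, 273: 138, 277: 130, 281: 119, 285: 105, 289: 92, 293: 82, 297: 74, 301: 71, 305: 68, 309: 66, 313: 66, 317: 65, 321: 67, 325: 70, 329: 73, 333: 76, 337: 75, 341: 70, 345: 67, 349: 69, 353: 78, 357: 90, 361: 103, 365: 115} bubble x 267.5497916666667 mm 0.9219585687382391
-1.5209240278402474 [0.44652959 0.03055517 0.27212145] [ 0.96741983 -0.11509872  0.79768903] [0.00665745 0.0136862  0.01601473] 19.85
[[ 0.6593108  -0.00406946  0.178     ]
 [ 0.5968202   0.00492517  0.178     ]] [6.28065503e-01 4.27853981e-04 1.78000000e-01] 0.06313460468230285
227 155 [ 2.07678992e+00 -2.35722879e+00 -2.88735175e-05] 0.00010800398216329782
```

View pics/h1.png

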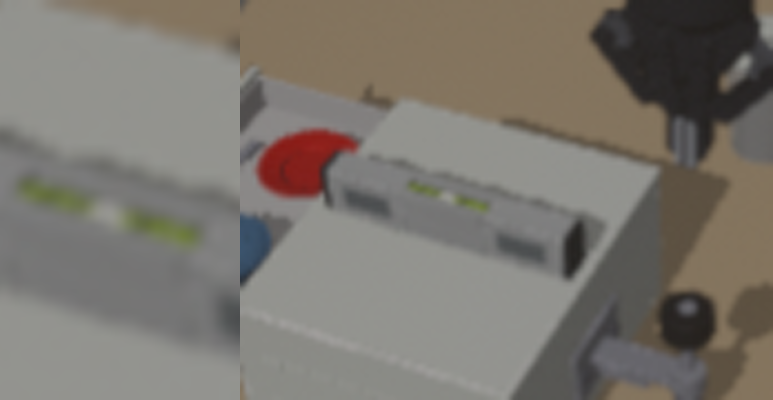

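The bubble sits mid-vial: 247–288 in the crop, against a vial of 179–358. The level lies front to back, centred at (0.628, 0.000). I'll press with shut fingers just in front of the vial slot, at about (0.6755, -0.007), so the bubble stays visible.

Emit:
play_rows --targets '[[[0, 0, 0], [0.03, -0.005, 0], 1], [[0, 0, 0], [0.04, -0.007, 0], 1], [[0, 0, 0], [0.04, -0.007, 0], 1], [[0, 0, 0], [0.04, -0.006, 0], 1], [[0, 0, 0], [0.04, -0.006, 0], 1]]'

```text
time_s: 20.4
tool_pos: [0.6381, -0.0007, 0.2719]
eef_rot: [2.077, -2.357, -0.0]
wrist_force: [0.5, 0.4, 0.6]
width: 0.0001
```

Emit:
play_rows --targets '[[[0, 0, 0], [0.039, -0.006, 0], 1], [[0, 0, 0], [0, 0, -0.02], 1], [[0, 0, 0], [0, 0, -0.03], 1], [[0, 0, 0], [0, 0, -0.02], 1], [[0, 0, 0], [0, 0, -0.01], 1]]'

```text
time_s: 20.9
tool_pos: [0.6741, -0.0064, 0.1891]
eef_rot: [2.075, -2.355, -0.005]
wrist_force: [-0.9, 0.9, 0.3]
width: 0.0001
```

Emit:
play_rows --targets '[[[0, 0, 0], [0, 0, 0], 1], [[0, 0, 0], [0, 0, 0], 1], [[0, 0, 0], [0, 0, 0], 1], [[0, 0, 0], [0, 0, 0], 1], [[0, 0, 0], [0, 0, 0], 1]]'

```text
time_s: 21.4
tool_pos: [0.6762, -0.0065, 0.1934]
eef_rot: [-2.076, 2.356, -0.002]
wrist_force: [-0.4, 0.8, -0.6]
width: -0.0001
```

Emit:
play_rows --targets '[[[0, 0, 0], [0, 0, -0.005], 1], [[0, 0, 0], [0, 0, -0.004], 1], [[0, 0, 0], [0, 0, -0.002], 1], [[0, 0, 0], [0, 0, 0], 1], [[0, 0, 0], [0, 0, 0], 1]]'

```text
time_s: 21.9
tool_pos: [0.6754, -0.0064, 0.1809]
eef_rot: [2.076, -2.357, -0.001]
wrist_force: [-0.2, 0.8, 0.2]
width: 0.0
```

Emit:
play_rows --targets '[[[0, 0, 0], [0, 0, -0.001], 1], [[0, 0, 0], [0, 0, 0], 1], [[0, 0, 0], [0, 0, 0], 1], [[0, 0, 0], [0, 0, 0], 1], [[0, 0, 0], [0, 0, 0], 1]]'

```text
time_s: 22.4
tool_pos: [0.6755, -0.0064, 0.1802]
eef_rot: [-2.076, 2.357, -0.0]
wrist_force: [0.2, 0.1, 0.3]
width: -0.0
```

Emit:
play_rows --targets '[[[0, 0, 0], [0, 0, -0.001], 1], [[0, 0, 0], [0, 0, 0], 1], [[0, 0, 0], [0, 0, 0], 1], [[0, 0, 0], [0, 0, 0], 1], [[0, 0, 0], [0, 0, 0], 1]]'

```text
time_s: 22.9
tool_pos: [0.6756, -0.0065, 0.18]
eef_rot: [-2.076, 2.357, -0.001]
wrist_force: [-2.0, -0.1, 6.5]
width: 0.0
```

Emit:
play_rows --targets '[[[0, 0, 0], [0, 0, -0.0005], 1], [[0, 0, 0], [0, 0, 0], 1], [[0, 0, 0], [0, 0, 0], 1], [[0, 0, 0], [0, 0, 0], 1], [[0, 0, 0], [0, 0, 0], 1]]'

```text
time_s: 23.4
tool_pos: [0.6757, -0.0065, 0.18]
eef_rot: [-2.076, 2.357, -0.001]
wrist_force: [-2.5, -0.2, 7.5]
width: -0.0
```

Emit:
play_rows --targets '[[[0, 0, 0], [0, 0, 0], 1], [[0, 0, 0], [0, 0, 0], 1], [[0, 0, 0], [0, 0, 0], 1], [[0, 0, 0], [0, 0, 0], 1], [[0, 0, 0], [0, 0, 0], 1]]'

```text
time_s: 23.9
tool_pos: [0.6757, -0.0065, 0.18]
eef_rot: [-2.076, 2.357, -0.001]
wrist_force: [-2.1, 0.5, 6.8]
width: 0.0
```

Emit:
play_rows --targets '[[[0, 0, 0], [0, 0, 0], 1], [[0, 0, 0], [0, 0, 0], 1], [[0, 0, 0], [0, 0, 0], 1], [[0, 0, 0], [0, 0, 0], 1], [[0, 0, 0], [0, 0, 0], 1]]'

```text
time_s: 24.4
tool_pos: [0.6757, -0.0065, 0.18]
eef_rot: [-2.076, 2.357, -0.001]
wrist_force: [-3.0, -0.2, 8.0]
width: 0.0001
```

Emit:
play_rows --targets '[[[0, 0, 0], [0, 0, 0], 1], [[0, 0, 0], [0, 0, 0], 1], [[0, 0, 0], [0, 0, 0], 1], [[0, 0, 0], [0, 0, 0], 1], [[0, 0, 0], [0, 0, 0], 1]]'

```text
time_s: 24.9
tool_pos: [0.6757, -0.0064, 0.18]
eef_rot: [-2.076, 2.357, -0.001]
wrist_force: [-2.8, -0.6, 7.5]
width: -0.0
```

Run:
```python
from h import *
im=prof(); c=optics.read_camera('side')
u,v=px(c,[(.60,0,.18)])[0].astype(int)
cv2.imwrite('pics/i1.png',np.hstack([im[:,160:400],cv2.resize(c['pixels'][v-45:v+45,u-60:u+60,::-1],(533,400),interpolation=cv2.INTER_CUBIC)]))
```

```text
blue {165: 117, 169: 116, 173: 110, 177: 99, 181: 86, 185: 76, 189: 71, 193: 70, 197: 68, 201: 66, 205: 65, 209: 64, 213: 66, 217: 68, 221: 69, 225: 71, 229: 72, 233: 74, 237: 76, 241: 79, 245: 87, 249: 99, 253: 114, 257: 127, 261: 135, 265: 139, 269: 140, 273: 137, 277: 128, 281: 118, 285: 103, 289: 90, 293: 80, 297: 72, 301: 69, 305: 66, 309: 64, 313: 64, 317: 64, 321: 65, 325: 69, 329: 72, 333: 74, 337: 73, 341: 69, 345: 65, 349: 68, 353: 76, 357: 88, 361: 101, 365: 113} bubble x 267.514659400545 mm 0.9092553764682434
-1.549386921668618 [ 0.67567035 -0.00645268  0.18002098] [-3.04659664 -0.17843404  7.18221755] [ 0.08572653  0.60390358 -0.01781711] 24.95
```

View pics/i1.png

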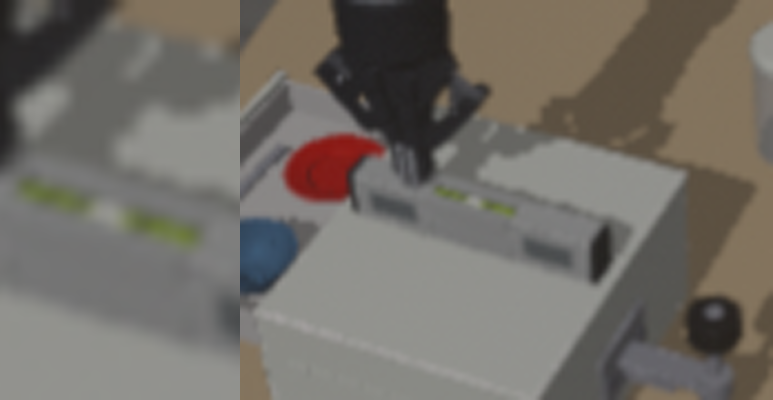

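The bubble still sits mid-vial while the shut fingers press in front of it. The push is only 7.5 N, so I'll add a little.

Emit:
play_rows --targets '[[[0, 0, 0], [-0.0005, 0, -0.0005], 1], [[0, 0, 0], [0, 0, 0], 1], [[0, 0, 0], [0, 0, 0], 1], [[0, 0, 0], [0, 0, 0], 1], [[0, 0, 0], [0, 0, 0], 1]]'

```text
time_s: 25.5
tool_pos: [0.6757, -0.0064, 0.18]
eef_rot: [-2.076, 2.356, -0.003]
wrist_force: [-2.4, 0.2, 8.3]
width: -0.0
```

Emit:
play_rows --targets '[[[0, 0, 0], [0, 0, -0.0005], 1], [[0, 0, 0], [0, 0, 0], 1], [[0, 0, 0], [0, 0, 0], 1], [[0, 0, 0], [0, 0, 0], 1], [[0, 0, 0], [0, 0, 0], 1]]'

```text
time_s: 26.0
tool_pos: [0.6757, -0.0065, 0.18]
eef_rot: [-2.075, 2.356, -0.003]
wrist_force: [-3.3, -0.4, 10.0]
width: -0.0001
```

Emit:
play_rows --targets '[[[0, 0, 0], [0, 0, 0], 1], [[0, 0, 0], [0, 0, 0], 1], [[0, 0, 0], [0, 0, 0], 1], [[0, 0, 0], [0, 0, 0], 1], [[0, 0, 0], [0, 0, 0], 1]]'

```text
time_s: 26.5
tool_pos: [0.6756, -0.0065, 0.1799]
eef_rot: [-2.076, 2.356, -0.003]
wrist_force: [-3.7, -0.4, 9.8]
width: 0.0001
```

Run:
```python
from h import *
prof()
```

```text
blue {165: 116, 169: 116, 173: 110, 177: 99, 181: 87, 185: 76, 189: 71, 193: 70, 197: 68, 201: 66, 205: 65, 209: 64, 213: 66, 217: 67, 221: 69, 225: 71, 229: 72, 233: 74, 237: 77, 241: 79, 245: 87, 249: 99, 253: 114, 257: 127, 261: 135, 265: 139, 269: 140, 273: 137, 277: 128, 281: 117, 285: 103, 289: 90, 293: 80, 297: 73, 301: 69, 305: 67, 309: 65, 313: 64, 317: 64, 321: 66, 325: 69, 329: 72, 333: 73, 337: 72, 341: 69, 345: 66, 349: 69, 353: 76, 357: 88, 361: 101, 365: 113} bubble x 267.44551527762565 mm 0.8842541116838492
-1.5494390639938476 [ 0.67567706 -0.00647872  0.18001112] [-3.12200652 -0.59457717 10.53142388] [0.04504188 0.67606878 0.02075327] 26.55
```

About 10 N now, steady, with the bubble centred. I'll hand it in.

```bash
python3 -c "
from h import *
print(ctrl.finish_job()); print(ctrl.get_state()['wrist_force'])"
```

```text
the job is handed in; nothing more can be done
None
the job is handed in; nothing more can be done
```

I handed the job in at about 26.5 s while still pressing on the level; the interface gives no verdict.

- **Placing:** I laid the middle-sized level (measured 196 mm) on the organiser's top, front to back, with its centre within about 5 mm of the top's centre. I let it go, and the bubble showed the back standing high by about 13.5 mm.
- **Levelling:** I turned the rear knob about 2.15 rad anticlockwise in all. The bubble then rested within about 1 mm of mid-vial, with the fingers clear of the level and the knob.
- **Pressing:** The shut fingers press straight down just in front of the vial.

| Last check | Result |
|---|---|
| Push on the level | 10 to 10.5 N, steady, plus about 3 N of weight |
| Bubble | within about 1 mm of the middle, unmoved by the push |
| Knob | not touched |
| Tumbler | never touched or approached; not measured again at the end |

- **Sideways force:** It stayed at about 3 N while pressing. I tried to relieve it and could not, but the level did not move.
- **First grip:** It came out about 15 mm to the side and 12 mm higher than planned, because part of a fast move was cut off. The grip held.

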